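# Set the coffee warming plate to its lowest heat and switch it on

### The job

The coffee in the glass carafe is only to be kept warm; more heat would crack the glass. With a fingertip, turn down the knurled heat wheel at the front of the warming plate (its top goes to the left) until it clicks into the lowest heat setting, the first click above off, where its white line stands at the smallest dot; only then press the round power button right down with a fingertip and let it come back up. Leave the carafe and the other things where they stand.

Things in the scene. Friction and masses are not known exactly. Their poses are not given: they have to be found in the camera images.
- wheel_crown (a point): Fixed point at the very top of the heat wheel's rim, midway across its 16 mm width; it does not turn with the wheel. 77 mm above the table, 11 mm above the black control strip at the front of the warming plate, 6 mm above the black shoulders close to both flat sides: only the rim can be touched, from above. Axes: x to the plate's back, y to the left along the strip, z up.
- wheel_axle (a point): Centre of the heat wheel, 32 mm below wheel_crown: a grey knurled disc 64 mm in diameter on edge in a slot of the strip, axle along x (front to back). The grippy rim follows a fingertip that presses on the crown with 6 to 15 N and moves sideways along y.
- heat_wheel (a joint): Wheel angle (rad), one click = 30 degrees = 17 mm of rim: 0 off, 0.524 lowest heat, 1.047 medium, 1.571 full; stops at both ends. Grows as its top goes right (-y), falls as it goes left (+y). A spring roller takes 2 to 4 N along the rim to leave a click; past half-way the wheel snaps into the next when let go, but may balance right at half-way. Starts at medium or full, rarely balanced between.
- index_line (a point): White line across the rim, turning with the wheel. At off, lowest, medium and full it stands 45 degrees left, 15 left, 15 right and 45 right of the crown, level with a short bar, a small, a middle and a large white dot on the strip in front of the wheel.
- power_top (a point): Centre of the top face of the power button: a round bare-metal button 26 mm in diameter in a black collar, upright, on the same strip 115 mm to the left of the wheel, its top 78 mm above the table. The point goes down with the button.
- power (a joint): Depth of the power button in m: 0 up, 0.006 fully down (takes about 5 N), springs back when let go.
- hotplate: The warming plate, fixed: white casing 280 mm front to back, 270 mm wide, 60 mm high, its black control strip (66 mm high) along the front, a dark round plate 160 mm across and 69 mm high behind it. Origin: centre of the underside; x to its back, y to its left.
- carafe: Glass coffee carafe with black lid and handle, 128 mm tall, body 122 mm across, loose on the round plate, its top 197 mm above the table, its glass about 90 mm behind the wheel. Origin: centre of the underside.
- kettle: White jug kettle, 213 mm tall, at the back left. Origin: centre of the underside.
- tea_tin: Blue tea tin, 64 x 90 x 62 mm, at the left side. Origin: centre of the underside.
- glass_left: Drinking glass, 75 mm across and 90 mm tall, on a 9 mm cork mat close in front of the plate's left front corner. Origin: centre of the underside.
- glass_right: Drinking glass, 70 mm across and 98 mm tall, on a 9 mm cork mat at the right front. Origin: centre of the underside.
- jar: Coffee jar with yellow lid, 59 mm across and 105 mm tall, to the right of the plate. Origin: centre of the underside.
- mill: Clear mill or shaker with grey top, 44 mm across and 90 mm tall, to the right of the plate. Origin: centre of the underside.

How it is judged:
By the outcome, as a careful person would: the job done as asked, in the order asked, and still so for the second after the job is handed in, with the robot touching nothing.
It also fails if it takes over 48 s, if anything falls off the work surface, if the arm or the gripper's body presses on something with over 40 N, if the wrist force passes 120 N, or if a joint passes its speed limit or range.

### The arm

A 6-joint arm with a two-finger parallel gripper is mounted at the origin on a cart in front of the work surface, level with it; the furniture and walls round the work are solid. World frame = base frame: x ahead of the robot, y to its left, z up, the work surface at z = 0. Lengths are in m, angles in rad, forces in N, time in s.
With the tool pointing down it reaches from about 0.375 to 0.925 m from the base axis. Payload 5.7 kg.
Tool frame: the origin (TCP) lies midway between the tips of the shut fingers; the grasp point (between the pads) lies 19 mm behind it; z points along the fingers, y is the line along which they close (so a half turn about z gives the same grasp; the last joint's range is limited). The gripper opens to 88 mm and grips with 3 to 60 N. Pads are 20 mm wide; open, the fingers measure 115 mm over their backs; the gripper's body (75 mm by 178 mm) begins 61 mm behind the grasp point.
Start: joints at [-1.255, 0.359, 1.51, -0, 1.272, -0.115], TCP at [0.251, -0.545, 0.223] pointing down, gripper open.
Joint ranges: [-2.97, 2.97], [-1.01, 2.36], [0.21, 2.38], [-0.96, 4.11], [0.2, 2.71], [-2.98, 2.98]. Speed limits (rad/s): [2.39, 2.39, 3.14, 3.14, 3.14, 3.14].

### API

Orientations are given as a unit quaternion [x, y, z, w].
In Python, from bench import move_ptp, servo_line, goto_joints, move_gripper, sleep, inverse_kinematics, capture, PlanningError, close_job, spot_in, silhouettes, current_clock, current_joint_pos, current_qvel, current_joint_torque, current_position, current_orientation, current_force, current_torque, current_finger_gap, current_grip_force gives the robot as it stands. Calls block until the motion is done:
- move_ptp(position, orientation): joint-space move of the TCP to a pose.
- servo_line(position, orientation=None, rate=0.15, contact_N=None): straight line of the TCP; orientation=None keeps the orientation; rate is the mean speed in m/s. With contact_N (N) it stops when the force on the tool has changed by that much, and returns True; else False.
- goto_joints(angles): joint-space move.
- move_gripper(opening): finger opening in m; the grip force is fixed at half the most; returns when the fingers have stopped.
- sleep(seconds).
- inverse_kinematics(position, orientation): joint angles nearest the present ones, or None.
- capture(name): name is "side" or "top" or "wrist"; returns a dict with "image" (420x560x3 uint8, blue, green, red), "range_z" (420x560 float32, m along the optical axis (not along the pixel's ray), 0 where there is no reading), "intrinsics" (3x3 intrinsics, pixels), "R" (3x3) and "t" (3): a world point X has camera coordinates R X + t. Camera axes: x right, y down, z forward; pixel columns grow to the right and rows downward; lengths in m; the calibration is good to about 2 mm. The wrist camera is an equidistant fisheye: a pixel r from the principal point sees the ray r / f radians off the axis. A picture is of the moment at which its call begins.
A pose or a line that the arm cannot do raises PlanningError and nothing moves.
- close_job(): hands the job in; it is judged then, once.
Trained networks look in the newest picture that a camera, given by its name, has taken for a name from the list of things; names that differ only in an ending like _2 or _b are one class to them, and where a whole thing is asked for, a point or a joint stands for the part that bears it (a point fixed in the world has none). Each returns a list of dicts, best first, with "conf" (0 to 1); they miss things now and then, are a little off and sometimes report something else, mostly with a low value. They report only what shows in the picture. A call takes as long as a camera call.
- spot_in(camera, query): "xy" ([column, row] in pixels, amid what is visible of it).
- silhouettes(camera, query): "region" (420x560 bool, what is visible of it) and "xy" ([column, row] in pixels, amid what is visible of it).
Readings, each from a call of its own:
- current_clock(): time.
- current_joint_pos(): joint angles.
- current_qvel(): joint speeds.
- current_joint_torque(): joint torques, N m.
- current_position(): TCP position.
- current_orientation(): TCP orientation.
- current_force(): force on the tool from outside, world axes, zero at the start.
- current_torque(): the same for the moment, N m.
- current_finger_gap(): finger opening in m.
- current_grip_force(): force on a finger pad.
Only numpy, scipy, OpenCV 4.12 (cv2) and the standard library are available. Lean on these libraries where they do the work, as an engineer would, in place of code of your own. Each camera call takes 0.05 s, during which the arm holds its last target. There are 200 camera calls.

## Working session

There is one attempt and no reset: what is moved stays moved. The work goes in short steps, each a Python script; the robot and the scene stay as the last script left them, time stands still between calls to the robot, and variables do not carry over. Pictures are saved under pics/ and viewed, at most 10 in all, crops included, and the job is handed in when it is done.

```bash
mkdir -p pics; ls
cat > h.py <<'E'
import numpy as np, cv2
from bench import *
def px2w(c,u,v,r=2):
    K,R,t=np.array(c["intrinsics"]),np.array(c["R"]),np.array(c["t"])
    u0,v0=int(round(u)),int(round(v)); p=c["range_z"][max(0,v0-r):v0+r+1,max(0,u0-r):u0+r+1]; p=p[p>0]
    if len(p)==0: return None
    z=np.median(p); X=np.linalg.inv(K)@[u,v,1]*z
    return R.T@(X-t)
def w2px(c,X):
    K,R,t=np.array(c["intrinsics"]),np.array(c["R"]),np.array(c["t"])
    p=K@(R@np.array(X)+t); return p[:2]/p[2]
E
python3 - <<'E'
from h import *
np.set_printoptions(precision=4,suppress=True)
ims=[]
for n in ("top","side"):
    c=capture(n); cv2.imwrite(f"pics/{n}1.png",c["image"]); 
    print(n,c["intrinsics"][0][0],-np.array(c["R"]).T@np.array(c["t"]))
    for q in ("wheel_crown","wheel_axle","index_line","power_top","hotplate","carafe","glass_left","glass_right"):
        for d in spot_in(n,q)[:2]: print(q,round(d["conf"],2),np.array(d["xy"]),px2w(c,*d["xy"]))
print(current_clock(),current_orientation(),current_force())
E
```

```text
pics
top 380.0503040027069 [ 0.4252 -0.0115  1.0109]
wheel_crown 0.62 [433.7 205.2] [ 0.5668 -0.3867  0.0866]
wheel_crown 0.58 [244.7 217.7] [0.5426 0.081  0.064 ]
wheel_axle 0.61 [243.4 216. ] [0.5467 0.0841 0.0658]
index_line 0.45 [263.3 251. ] [0.4587 0.0338 0.0778]
power_top 0.58 [245.  220.8] [0.535  0.0804 0.0622]
power_top 0.52 [217.5 243.4] [0.4781 0.1457 0.0779]
hotplate 0.94 [246.3 218.6] [0.5404 0.077  0.0633]
hotplate 0.53 [218.  243.6] [0.4776 0.1444 0.0785]
carafe 0.58 [268.3 186.2] [0.5947 0.0169 0.198 ]
carafe 0.47 [422.6 267.9] [ 0.4137 -0.3741  0.0193]
glass_left 0.85 [202.4 281.5] [0.3846 0.1924 0.0205]
glass_right 0.78 [422.5 266.4] [ 0.4176 -0.3742  0.019 ]
glass_right 0.19 [430.8 204.8] [ 0.5687 -0.382   0.0807]
side 388.23647760392646 [ 0.5044 -0.9061  0.6649]
wheel_crown 0.93 [276.4 224.4] [ 0.5279 -0.0486  0.0594]
index_line 0.55 [251.5 206.5] [0.4613 0.0279 0.0723]
hotplate 0.97 [278.2 220.1] [ 0.5338 -0.0301  0.0604]
glass_left 0.93 [231.7 183.2] [0.4016 0.1418 0.088 ]
glass_left 0.18 [256.9 190.1] [0.4771 0.1314 0.0652]
glass_right 0.89 [231.9 314.6] [ 0.4264 -0.3865  0.0921]
0.9 [ 0.9769  0.2137 -0.     -0.    ] [ 0.0606 -0.135  -0.8546]
```

Run:
```python
import cv2,numpy as np
a=cv2.imread("pics/top1.png")[140:320,150:390]; b=cv2.imread("pics/side1.png")[130:310,170:410]
cv2.imwrite("pics/c1.png",np.vstack([cv2.resize(a,(800,600))[:]])) 
cv2.imwrite("pics/c2.png",cv2.resize(b,(800,600),interpolation=cv2.INTER_CUBIC))
```

```text
(no output)
```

View pics/c1.png

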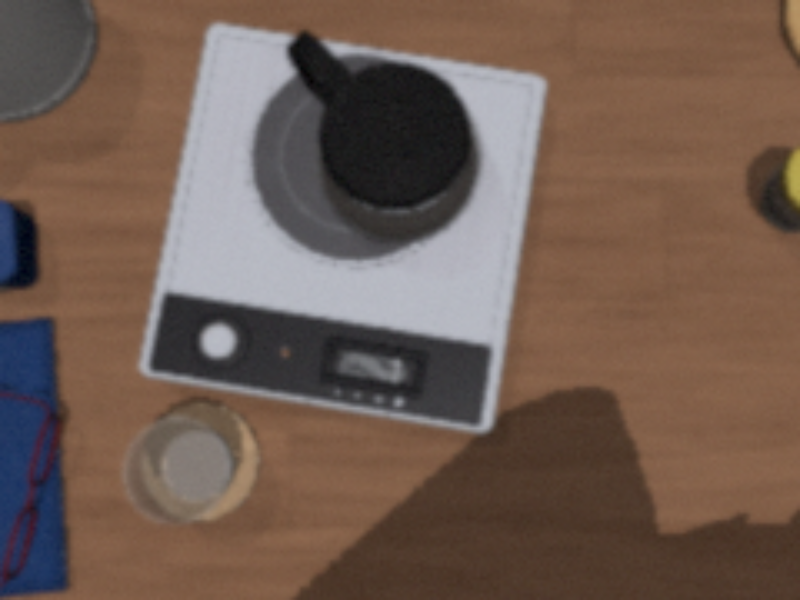

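View pics/c2.png

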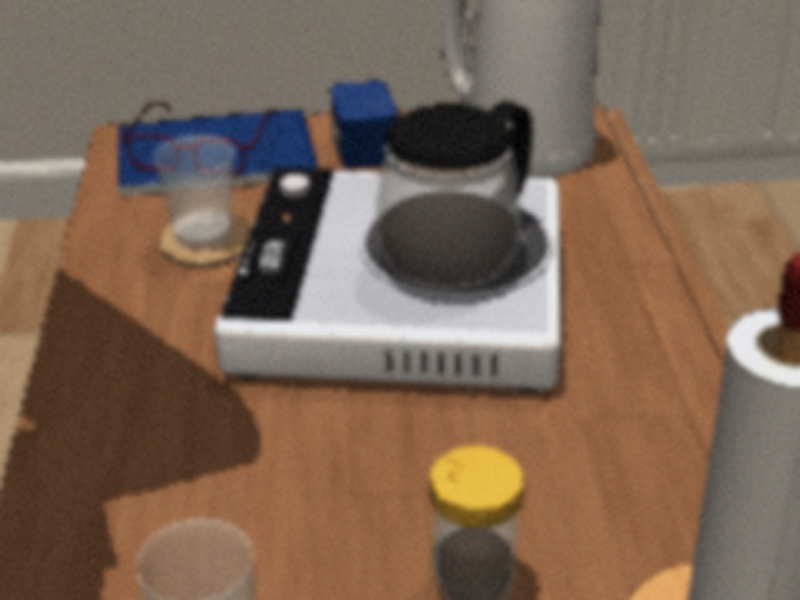

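Top crop: button at about (218,341), wheel at (373,366), with the dots in front of it. The plate is yawed about −9°, and the white line seems to sit right of centre. I'll measure the wheel and button, then look closer with the wrist camera.

```bash
cat >> h.py <<'E'
from scipy.spatial.transform import Rotation as Rot
def ray(c,u,v,z):
    K,R,t=np.array(c["intrinsics"]),np.array(c["R"]),np.array(c["t"])
    o=-R.T@t; d=R.T@np.linalg.inv(K)@[u,v,1]; return o+d*(z-o[2])/d[2]
def fish(c,X):
    K,R,t=np.array(c["intrinsics"]),np.array(c["R"]),np.array(c["t"])
    p=R@np.array(X)+t; th=np.arctan2(np.hypot(p[0],p[1]),p[2]); n=p[:2]/np.hypot(p[0],p[1])
    return K[:2,2]+n*th*np.array([K[0,0],K[1,1]])
E
python3 - <<'E'
from h import *
np.set_printoptions(precision=4,suppress=True)
c=capture("top"); im=c["image"].astype(int); g=im.sum(2)/3
# button: bright blob
m=np.zeros_like(g); s=g[232:253,205:226]; ys,xs=np.nonzero(s>140); b=ray(c,205+xs.mean(),232+ys.mean(),.078)
print("btn",len(xs),205+xs.mean(),232+ys.mean(),b)
w=ray(c,261.9,249.8,.077); print("wheel",w,"dist",np.linalg.norm((w-b)[:2]))
# strip: dark mask -> minAreaRect
d=((g<85)&(np.indices(g.shape)[0]>224)&(np.indices(g.shape)[0]<272)&(np.indices(g.shape)[1]<300)&(np.indices(g.shape)[1]>190)).astype(np.uint8)
d=cv2.morphologyEx(d,cv2.MORPH_CLOSE,np.ones((15,15)))
n,l,st,_=cv2.connectedComponentsWithStats(d); i=1+st[1:,4].argmax()
r=cv2.minAreaRect(np.argwhere(l==i)[:,::-1].astype(np.float32)); P=np.array([ray(c,*p,.066) for p in cv2.boxPoints(r)])
print(st[i],r,P)
cs=capture("side"); print("side proj",w2px(cs,b),w2px(cs,w)); print(Rot.from_quat(current_orientation()).as_matrix())
cw=capture("wrist");R=np.array(cw["R"]);print("cam in tool",Rot.from_quat(current_orientation()).as_matrix().T@(-R.T@cw["t"]-np.array(current_position())))
E
```

```text
btn 71 215.09859154929578 241.90140845070422 [0.4818 0.1517 0.078 ]
wheel [0.4616 0.0372 0.077 ] dist 0.11619634808899046
[ 195  228  105   44 2926] ((247.67567443847656, 255.94595336914062), (106.20174407958984, 39.78455352783203), 9.462323188781738) [[ 0.422   0.2092  0.066 ]
 [ 0.5185  0.1956  0.066 ]
 [ 0.4728 -0.0648  0.066 ]
 [ 0.3776 -0.0472  0.066 ]]
side proj [258.1308 183.1675] [251.5093 203.353 ]
[[ 0.9086  0.4176 -0.    ]
 [ 0.4176 -0.9086  0.0001]
 [-0.     -0.0001 -1.    ]]
cam in tool [ 0.0838 -0.0012 -0.1633]
```

```bash
cat >> h.py <<'E'
yaw=np.radians(-10.0)
px=np.array([np.cos(yaw),np.sin(yaw),0]); py=np.array([-np.sin(yaw),np.cos(yaw),0])
Q=Rot.from_matrix(np.column_stack([-px,py,[0,0,-1]])).as_quat()
W=np.array([.4616,.0372,.077]); B=np.array([.4818,.1517,.078])
E
python3 - <<'E'
from h import *
np.set_printoptions(precision=4,suppress=True)
print(np.cross(-px,py))
p=W+[0,0,.14]
print(inverse_kinematics(p,Q))
servo_line([.251,-.545,.30],rate=.3)
move_gripper(0)
move_ptp(p,Q)
c=capture("wrist"); cv2.imwrite("pics/w1.png",c["image"])
print(current_clock(),current_joint_pos(),fish(c,W),fish(c,B),fish(c,W-.030*px))
for q in ("wheel_crown","wheel_axle","index_line","power_top"):
    for d in spot_in("wrist",q)[:2]: print(q,round(d["conf"],2),np.array(d["xy"]))
u,v=fish(c,W).astype(int); print(u,v)
E
```

```text
[ 0.  0. -1.]
[-0.0689  0.1664  1.8005 -0.      1.1747 -1.4652]
5.0833 [-0.0702  0.1666  1.8    -0.0002  1.1746 -1.465 ] [271.8957 198.6215] [387.2323 199.293 ] [271.8583 168.1126]
wheel_crown 0.84 [317.4 220.5]
wheel_axle 0.67 [320.1 223.2]
index_line 0.93 [269.9 196.5]
power_top 0.76 [386.2 195.3]
271 198
```

View pics/w1.png

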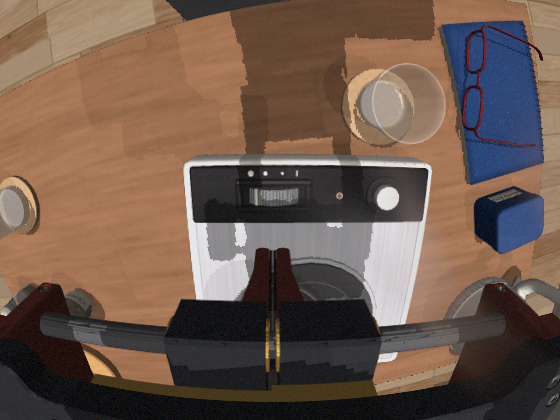

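The wrist view shows the wheel near (274,196), the dots from large at (250,174) to the bar at (297,174), and the button at (387,197). I'll zoom in to find the line.

Run:
```python
import cv2
a=cv2.imread("pics/w1.png")[160:220,230:310]; cv2.imwrite("pics/w1c.png",cv2.resize(a,(800,600),interpolation=cv2.INTER_CUBIC))
```

```text
(no output)
```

View pics/w1c.png

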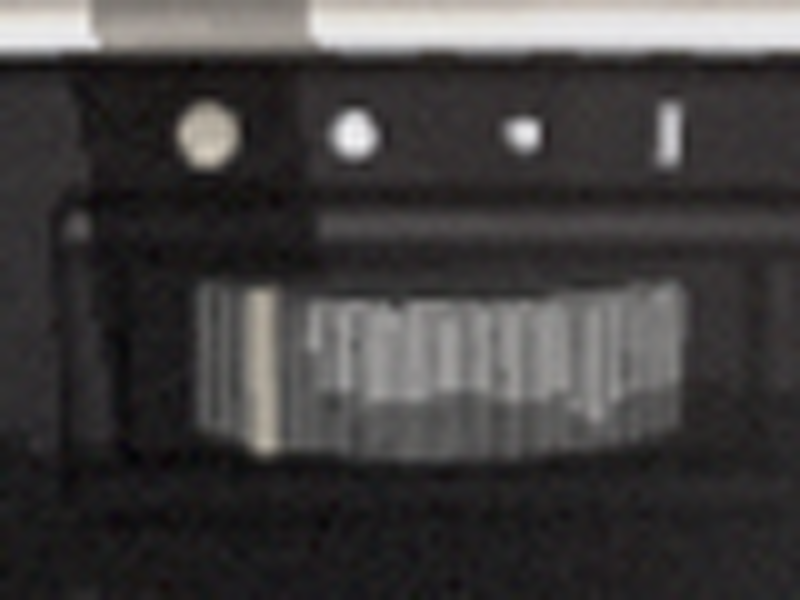

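The line sits at 262 in the crop, between the large (208) and middle (353) dots. That is about 32° right of the crown, so the wheel is balanced between medium and full. The wheel centre is at about (274.1,197.4). I'll do a first stroke of about 10 mm to seat it at medium.

```bash
cat >> h.py <<'E'
W=W+1.2e-3*py-.6e-3*px; B=B-.8e-3*px
def stroke(s0,s1,F=10.,step=.002):
    """press on crown at lateral offset s0 and drag to s1 (along +y), holding F by z-correction"""
    servo_line(W+s0*py+[0,0,.02],Q,rate=.2)
    sleep(.2); f0=np.array(current_force())
    hit=servo_line(W+s0*py-[0,0,.004],Q,rate=.03,contact_N=6.)
    z=current_position()[2]; log=[(hit,round(z,4))]
    def push(s):
        nonlocal z
        f=np.array(current_force())-f0; z-=float(np.clip((F-f[2])*5e-5,-4e-4,4e-4)); z=max(z,W[2]-.0045)
        servo_line(np.r_[(W+s*py)[:2],z],Q,rate=.02); f=np.array(current_force())-f0
        log.append((round(s*1e3,1),round(z*1e3,2),round(f[2],1),round(f@py,1)))
    for _ in range(4): push(s0)
    n=int(round(abs(s1-s0)/step))
    for s in np.linspace(s0,s1,n+1)[1:]: push(s)
    pos=current_position(); servo_line([pos[0],pos[1],W[2]+.03],Q,rate=.15)
    print(*log,sep="\n")
def look(name):
    servo_line(W+[0,0,.14],Q,rate=.3); sleep(.3)
    c=capture("wrist"); cv2.imwrite(f"pics/{name}.png",cv2.resize(c["image"][160:220,230:310],(800,600),interpolation=cv2.INTER_CUBIC)); 
    d=spot_in("wrist","index_line"); print([(x["conf"],x["xy"]) for x in d[:2]],"t",current_clock())
E
python3 - <<'E'
from h import *
stroke(-.005,.005); look("w2")
E
```

```text
(True, np.float64(0.0769))
(-5.0, np.float64(76.96), np.float64(7.3), np.float64(-0.3))
(-5.0, np.float64(76.82), np.float64(8.6), np.float64(-1.7))
(-5.0, np.float64(76.75), np.float64(8.8), np.float64(-2.2))
(-5.0, np.float64(76.69), np.float64(8.6), np.float64(-1.8))
(np.float64(-3.0), np.float64(76.63), np.float64(12.3), np.float64(-0.6))
(np.float64(-1.0), np.float64(76.74), np.float64(11.6), np.float64(-0.4))
(np.float64(1.0), np.float64(76.82), np.float64(10.4), np.float64(0.9))
(np.float64(3.0), np.float64(76.84), np.float64(8.9), np.float64(0.7))
(np.float64(5.0), np.float64(76.78), np.float64(8.4), np.float64(-1.3))
[(0.7, [268.9, 199.5])] t 10.4
```

View pics/w2.png

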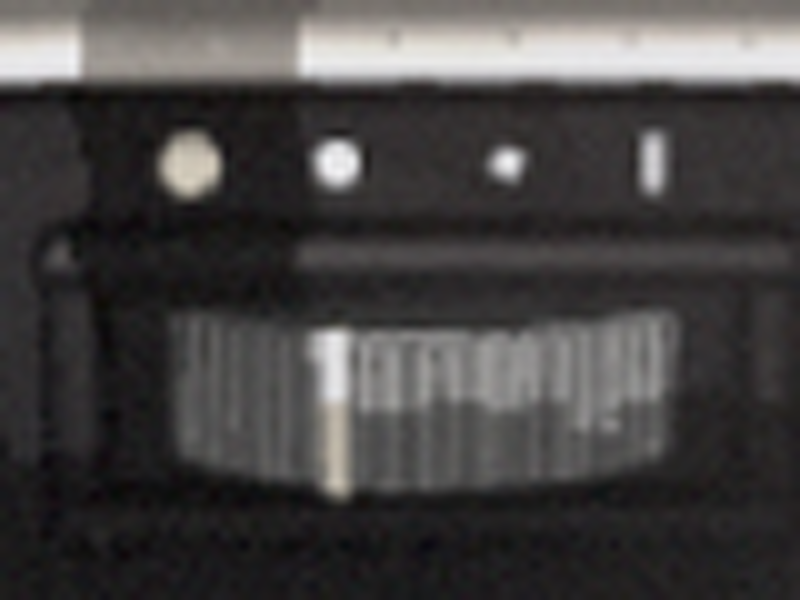

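The line at 336 is level with the middle dot (338), so the wheel is at medium. Next stroke is 16 mm, one click.

Run:
```python
from h import *
stroke(-.008,.008); look("w3")
```

```text
(True, np.float64(0.0765))
(-8.0, np.float64(76.49), np.float64(7.5), np.float64(-0.4))
(-8.0, np.float64(76.37), np.float64(9.2), np.float64(-1.5))
(-8.0, np.float64(76.33), np.float64(9.9), np.float64(-1.5))
(-8.0, np.float64(76.32), np.float64(9.1), np.float64(-1.7))
(np.float64(-6.0), np.float64(76.27), np.float64(12.9), np.float64(-3.0))
(np.float64(-4.0), np.float64(76.42), np.float64(13.2), np.float64(-1.7))
(np.float64(-2.0), np.float64(76.58), np.float64(13.4), np.float64(-1.5))
(np.float64(0.0), np.float64(76.75), np.float64(12.6), np.float64(0.6))
(np.float64(2.0), np.float64(76.88), np.float64(9.1), np.float64(0.2))
(np.float64(4.0), np.float64(76.83), np.float64(8.6), np.float64(1.8))
(np.float64(6.0), np.float64(76.76), np.float64(6.5), np.float64(1.3))
(np.float64(8.0), np.float64(76.58), np.float64(4.8), np.float64(2.0))
[(0.97, [272.5, 196.9])] t 16.275
```

View pics/w3.png

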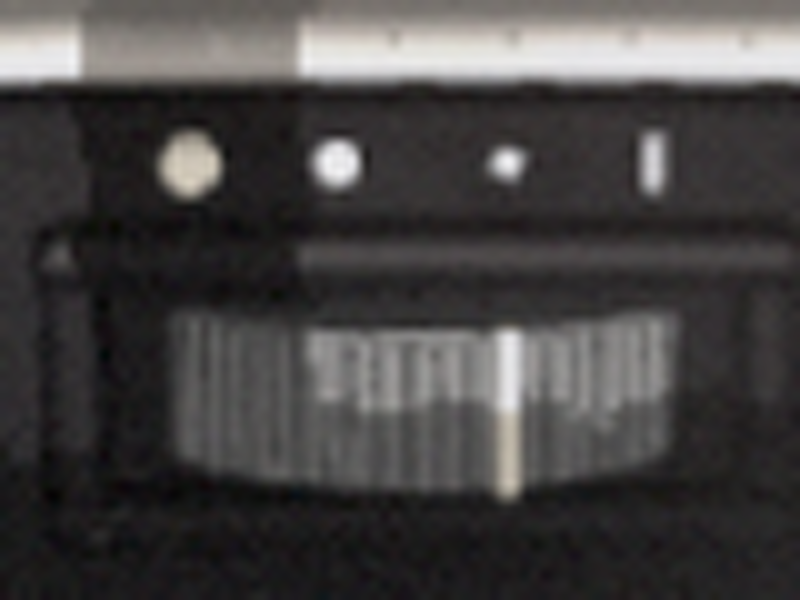

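The line at 508 is level with the small dot (507), so the lowest setting is reached. Now the button.

Run:
```python
from h import *
servo_line(B+[0,0,.10],Q,rate=.3); servo_line(B+[0,0,.012],Q,rate=.15); sleep(.2); f0=np.array(current_force())
hit=servo_line(B-[0,0,.004],Q,rate=.03,contact_N=2.); z0=current_position()[2]; print(hit,z0)
for d in np.arange(.001,.010,.0005):
    servo_line(np.r_[B[:2],z0-d],Q,rate=.02); f=np.array(current_force())-f0
    print(round(d*1e3,1),round(current_position()[2]*1e3,2),f.round(1))
    if f[2]>14: break
sleep(.3); print(current_position()[2],np.array(current_force())-f0)
servo_line(B+[0,0,.05],Q,rate=.1); look("w4")
c=capture("wrist"); cv2.imwrite("pics/w5.png",c["image"]); print(current_clock())
```

```text
True 0.07488633356628598
1.0 73.92 [-1.3  1.1  2.6]
1.5 73.47 [-1.1  0.4  3.5]
2.0 72.96 [-0.8  0.5  3.3]
2.5 72.44 [0.  1.4 3.9]
3.0 72.27 [-0.6  1.4  8.8]
3.5 72.18 [-3.1  1.2 13.1]
4.0 72.08 [-3.9  0.4 18. ]
0.07208218793655369 [-3.46200845  0.89268909 17.07720423]
[] t 22.075
22.125
```

View pics/w5.png

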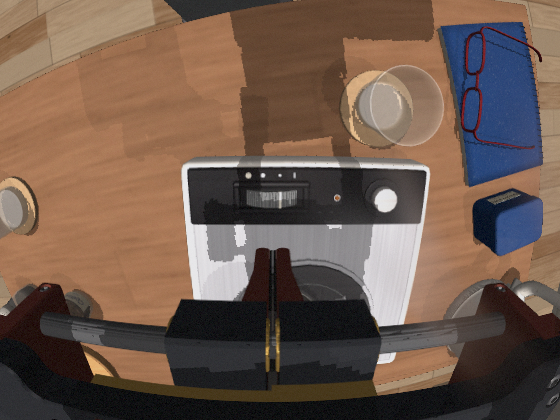

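The press reached a hard stop at about 72 mm, which is 6 mm down. The detector missed the line this time, so I'll check the wheel and lamp close up.

Run:
```python
import cv2,numpy as np
a=cv2.imread("pics/w1.png")[165:225,300:420];b=cv2.imread("pics/w5.png")[165:225,300:420]
w=cv2.imread("pics/w4.png")
r=lambda x:cv2.resize(x,(400,200),interpolation=cv2.INTER_CUBIC)
cv2.imwrite("pics/cmp.png",np.vstack([np.hstack([r(a),r(b)]),cv2.resize(w,(800,400))]))
print(a[20:42,25:50].max((0,1)),b[20:42,25:50].max((0,1)))
```

```text
[164 171 188] [188 186 189]
```

View pics/cmp.png

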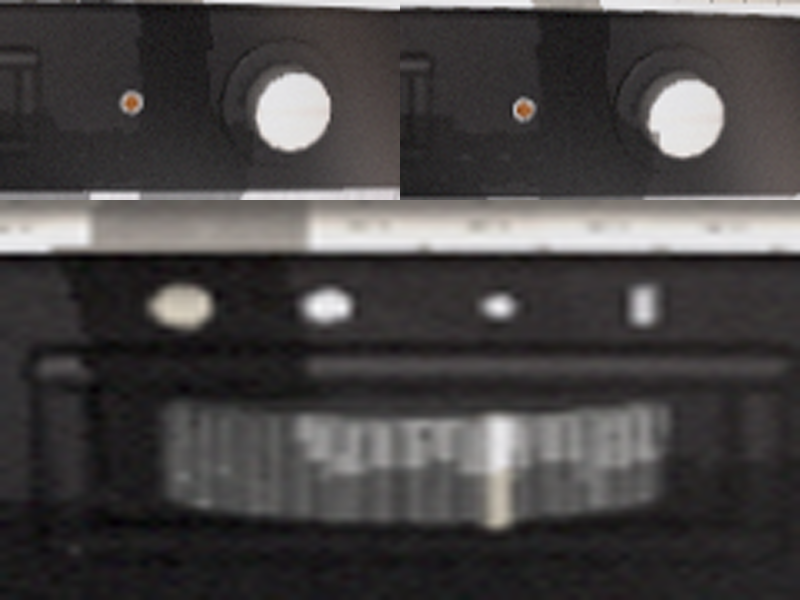

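The wheel line is still at the small dot and the button is back up, standing well proud of its collar. So the stop at 72 mm was the button's own end stop.

```bash
python3 -c "
from h import *
print(current_force(),close_job())"
```

```text
the job is handed in; nothing more can be done
[ 0.3829678  -0.06290697  0.16333166] None
```

I turned the heat wheel down to the lowest setting, with its white line at the smallest dot, then pressed the power button down to its stop and let it come back up; the arm went near nothing else, and I handed the job in at about 22 s.

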